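Open the filter box on the jeweller's bench

TASK

Open the wider of the two low grey steel boxes on the jeweller's bench for its filter change: turn the key standing in its latch a quarter turn clockwise (seen from above), to its stop, and then swing the top panel up by its handle until it is open by more than 60 degrees and stays there by itself. Leave the key turned, and do not touch the narrower box.

Things in the scene. Friction and masses are not known exactly. Their poses are not given: they have to be found in the camera images.
- latch_key (a joint): Wing key in the cam latch of the wide box's panel, in rad: 0 locked, grows as the key turns clockwise seen from above, stop at 1.57; starts between 0 and 0.2. Friction about 0.06 N m; it stays where left. Below about 1.1 the cam under the panel holds the panel shut; from 1.2 on it is free.
- latch_key_grip (a point): Middle of that key's wing, an upright brass plate 45 mm long, 9 thick, 24 high, spanning 24 to 48 mm above the panel's top face (stem 12 mm thick below); this point is 36 mm above that face, on the key's axis. x along the wing's length, y across its thickness, z along the axis (up while the panel is shut). Locked, the wing points front to back. Handle bar ends 85 mm to its side.
- panel_handle (a point): Middle of the bow handle on the wide box's panel: round dark steel bar 10 mm thick, 90 mm long along y, 45 mm above the panel's top face, open beneath, 35 mm behind the front edge. The key stands 130 mm to its +y. x points from the front edge (robot side) to the hinge, z out of the panel. Hinge line: parallel to y, 135 mm along +x and 49 mm below. The tilt of z from vertical is the opening angle.
- filter_box: The wider box: grey steel, fixed, 170 mm front to back (x), 280 mm wide (y), 90 mm high, louvres on its front; origin at the centre of its underside. Its panel, a 4 mm plate of the same outline, lies on top, hinged at the back edge; it opens upwards, front edge first, to 97 degrees at most. Stiff hinge: lifting takes 8 to 11 N at the handle, and the panel stays where it is let go.
- switch_box: The narrower box, to be left alone: same kind of fixed grey box with key, panel and handle, 170 mm front to back (x) but only 170 mm wide (y), 90 mm high (144 mm with the handle), two round black buttons on its front. Origin at the centre of its underside. It may stand left or right of the wide box.

How it is judged:
By the outcome, as a careful person would: the job done as asked, in the order asked, and still so for the second after the job is handed in, with the robot touching nothing.
It also fails if it takes over 54 s, if anything falls off the work surface, if the arm or the gripper's body presses on something with over 40 N, if the wrist force passes 120 N, or if a joint passes its speed limit or range.

ROBOT

A 7-joint arm with a two-finger parallel gripper is mounted at the origin on the work surface. World frame = base frame: x ahead of the robot, y to its left, z up, the work surface at z = 0. Lengths are in mm, angles in degrees, forces in N, time in s.
With the tool pointing down it reaches from about 400 to 850 mm from the base axis. Payload 4.4 kg.
Tool frame: the origin (TCP) lies between the finger pads; the fingertips stand 19 mm ahead of it and the grasp point (between the pads) is the TCP (robot.tips_ahead is the distance from the TCP to the fingertips, in mm); z points along the fingers, y is the direction in which the jaws open and shut (so a half turn about z gives the same grasp; the last joint's range is limited). The gripper opens to 94 mm and grips with 3 to 60 N. Pads are 16 mm wide; open, the fingers measure 119 mm over their backs; the gripper's body (75 mm by 177 mm) begins 78 mm behind the grasp point.
Start: joints at [-78.598, 36.005, 2.206, 86.941, -1.547, 57.084, -1.146], TCP at [170.09, 627.365, 224.478] pointing down, gripper open.
Joint ranges: [-175.42, 175.42], [-21.48, 121.26], [-71.46, 75.88], [10.55, 141.38], [-63.04, 243.04], [13.31, 113.54], [-168.57, 168.57]. Speed limits (degrees/s): [147.25, 147.25, 180, 180, 180, 180, 180].

INTERFACE

Orientations are given as a 3x3 rotation matrix whose columns are the frame's x, y, z axes.
In Python, from workcell import sensors, vision, job, robot gives the robot as it stands. The module is installed in compiled form; this text tells all that it offers.
- The arm moves only by the tool carry_out, never from a script. Its arguments are lists of equal length, an entry for each row: "claw": the opening, from -1 (shut) to 1 (fully open); "linear": the shift along the tool's x, y, z in mm, a list of three; "rot": the turn, a rotation vector about the tool's x, y, z in degrees, a list of three. A call has 1 to 20 rows; each row is the pose to reach, as a shift and turn from the pose commanded when the call began, along the tool's axes at that moment; what a row does not reach only later rows make up. A row lasts 1/8 s, in which the tool goes at most 62.5 mm and 10.7 degrees, less where a joint would pass 70% of its speed; a pose out of reach is approached as far as the arm can. A call with a gripper value outside its range is refused whole. The fingers move at their own pace and stop on an object; "force" is the grip in N (left out, the last holds). Time passes only in rows, so rows that repeat a pose let the fingers close. It gives the time, the measured TCP pose, the force and the opening at its end, in the units of the state.
- sensors.sense(): the state, without advancing time (a new reading comes with each control period).
- vision.capture(name): name is "scene" or "top" or "wrist"; returns a dict with "color" (480x640x3 uint8, red, green, blue), "vertical_fov" (degrees; the focal length in pixels is half the picture's height over the tangent of half this angle, whatever the lens; pixels are square), "cx", "cy" (the principal point, pixels), "R" (3x3) and "t" (3): a world point X has camera coordinates R X + t. Camera axes: x right, y down, z forward; pixel columns grow to the right and rows downward; lengths in mm; the calibration is good to about 2 mm. A picture is of the moment at which its call begins. There is no depth.
- job.hand_in(): hands the job in, once; it reports no verdict.
Trained networks look in a picture, given as the dict that the camera call returned (one of the last four; its "shot" number tells which), for a name from the list of things; names that differ only in an ending like _2 or _b are one class to them, and where a whole thing is asked for, a point or a joint stands for the part that bears it (a point fixed in the world has none). Each returns a list of dicts, best first, with "conf" (0 to 1); they miss things now and then, are a little off and sometimes report something else, mostly with a low value. They report only what shows in the picture. A call takes as long as a camera call.
- vision.recognise(picture, target): "point" ([x, y, z] in mm, in world coordinates, good to about 4 mm: the middle of the surface that is visible of it).
- vision.landmark_of(picture, target): "point" ([x, y, z] in mm, in world coordinates, good to about 4 mm: a listed point, or the origin of a listed thing).
The state is a dict: "t": time; "joint_pos": joint angles; "qvel": joint speeds; "effort": joint torques, N m; "tcp_pos": TCP position; "ee_rot": TCP orientation; "contact_force": force on the tool from outside, world axes, zero at the start; "moment": the same for the moment, N m; "finger_gap": finger opening in mm.
Only numpy, scipy, OpenCV 4.12 (cv2) and the standard library are available. Lean on these libraries where they do the work, as an engineer would, in place of code of your own. Each camera call takes 0.05 s, during which the arm holds its last target.

## Working session

There is one attempt and no reset: what is moved stays moved. The work goes in short steps, Python scripts to look and compute and a tool call to move; the robot and the scene stay as the last step left them, time stands still between calls to the robot, and variables do not carry over. Pictures are saved under pics/ and viewed, and the job is handed in when it is done.

Besides the shell and the picture viewer there is one more tool, called after "Emit:" as a command line: name --argument value ..., lists and objects as JSON in quotes. carry_out: Moves the arm, as the interface text tells. Its arguments: {"type":"object","properties":{"claw":{"type":"array","items":{"type":"number"}},"linear":{"type":"array","items":{"type":"array","items":{"type":"number"}}},"rot":{"type":"array","items":{"type":"array","items":{"type":"number"}}},"force":{"type":"number"}},"required":["claw","linear","rot"]}

```bash
mkdir -p pics
cat > h.py <<'E'
import numpy as np, cv2
from workcell import sensors, vision, job, robot
def px(p,X):
    c=p["R"]@np.array(X)+p["t"]; f=240/np.tan(np.radians(p["vertical_fov"]/2))
    return np.array([p["cx"]+f*c[0]/c[2],p["cy"]+f*c[1]/c[2]])
def ray(p,uv):
    f=240/np.tan(np.radians(p["vertical_fov"]/2)); R=np.array(p["R"])
    d=R.T@np.array([(uv[0]-p["cx"])/f,(uv[1]-p["cy"])/f,1.]); return -R.T@np.array(p["t"]), d/np.linalg.norm(d)
def onz(p,uv,z):
    o,d=ray(p,uv); return o+d*(z-o[2])/d[2]
def tri(l):
    A=np.zeros((3,3));b=np.zeros(3)
    for p,uv in l:
        o,d=ray(p,uv);M=np.eye(3)-np.outer(d,d);A+=M;b+=M@o
    return np.linalg.solve(A,b)
def save(p,n): cv2.imwrite(f"pics/{n}.png",cv2.cvtColor(np.ascontiguousarray(p["color"]),cv2.COLOR_RGB2BGR))
E
python3 - <<'E'
from h import *
np.set_printoptions(precision=1,suppress=True)
s=sensors.sense();print(s["t"],s["tcp_pos"],np.array(s["ee_rot"]),s["finger_gap"])
for n in["scene","top"]:
    p=vision.capture(n);save(p,n+"0")
    for t in["filter_box","switch_box","latch_key_grip","panel_handle"]:
        for d in vision.landmark_of(p,t)[:3]: print(n,t,np.array(d["point"]),round(d["conf"],2),px(p,d["point"]))
E
```

```text
0.0 [169.9 626.8 223.6] [[-1.   0.3 -0. ]
 [ 0.3  1.  -0. ]
 [-0.  -0.  -1. ]] 93.81631311342083
scene filter_box [ 530.6 -205.3    2. ] 0.83 [290.5 200.9]
scene switch_box [556.4 159.9  -0.2] 0.59 [352.7 347. ]
scene latch_key_grip [ 474.  -136.8  127.5] 0.85 [328.4 175.4]
scene panel_handle [ 486.1 -268.   141.3] 0.65 [297.3 130.4]
scene panel_handle [556.4 160.5  -1.8] 0.38 [352.8 347.6]
top filter_box [ 529.8 -200.9   -5.4] 0.86 [409.3 250.9]
top switch_box [560.2 160.8  -2.8] 0.97 [214.7 248.4]
top latch_key_grip [ 471.5 -139.1  127.9] 0.55 [390.1 274.6]
top panel_handle [ 486.5 -270.4  140.9] 0.84 [475.  257.7]
```

View pics/scene0.png

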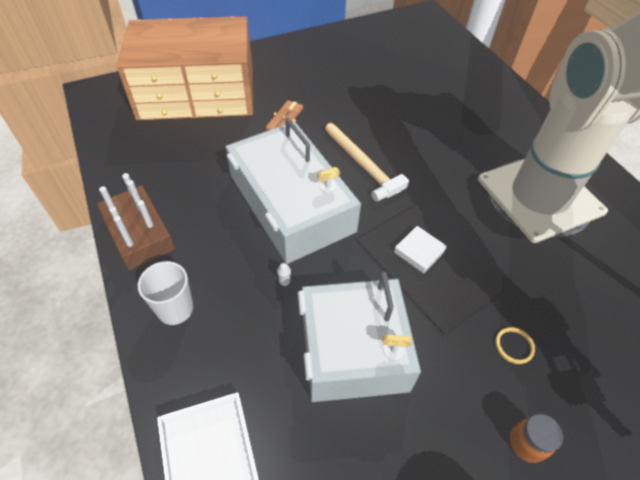

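View pics/top0.png

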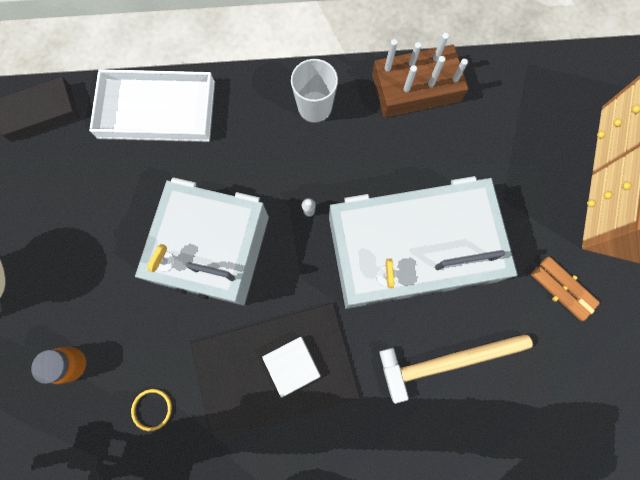

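The wide box sits on the right in the top view, with its key near (390,273) and its handle from (438,266) to (505,256). The narrow box is on the left. I'll zoom in for precise pixels.

Run:
```python
from h import *
a=cv2.imread("pics/top0.png")[165:320,320:525];cv2.imwrite("pics/topz.png",cv2.resize(a,None,fx=3.8,fy=3.8,interpolation=cv2.INTER_CUBIC))
a=cv2.imread("pics/scene0.png")[100:265,215:370];cv2.imwrite("pics/scz.png",cv2.resize(a,None,fx=3.6,fy=3.6,interpolation=cv2.INTER_CUBIC))
```

```text
(no output)
```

View pics/topz.png

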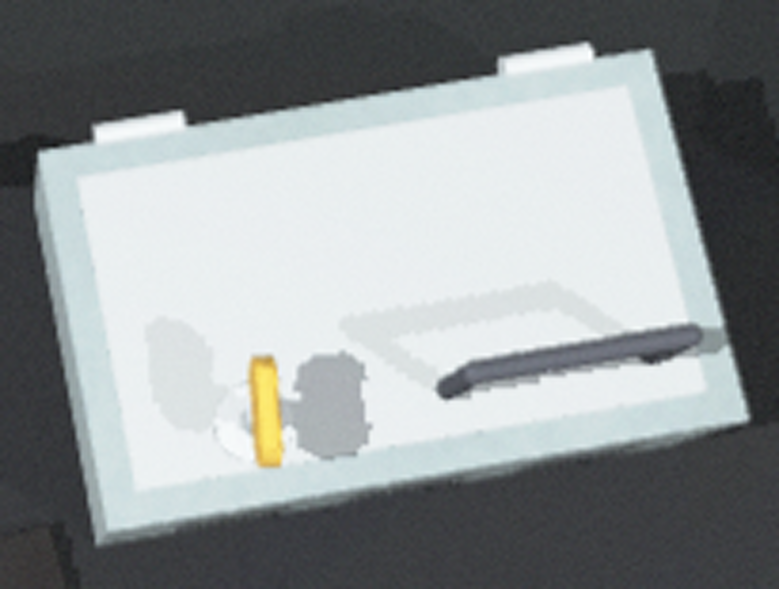

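View pics/scz.png

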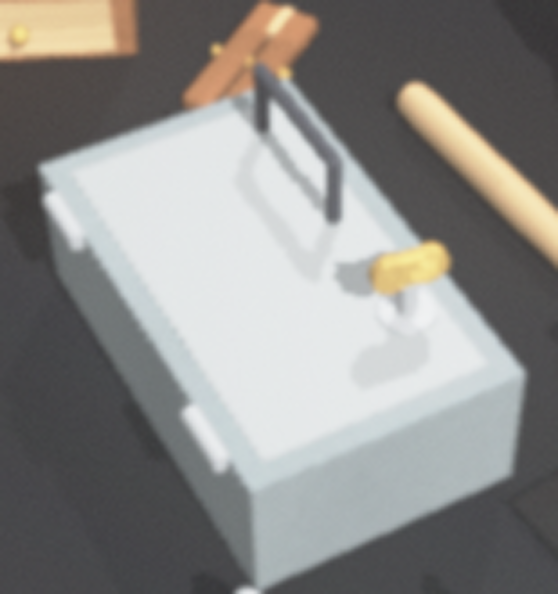

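Run:
```python
from h import *
np.set_printoptions(precision=1,suppress=True)
T=vision.capture("top");S=vision.capture("scene")
tz=lambda u,v:(u/3.8+320-.37,v/3.8+165-.37); sz=lambda u,v:(u/3.6+215-.37,v/3.6+100-.37)
P={}
for n,a,b in[("RR",(652,50),(42,168)),("RL",(40,152),(258,490)),("FL",(98,540),(525,372)),("hL",(470,370),(335,160)),("hR",(695,333),(262,72))]:
    P[n]=tri([(T,tz(*a)),(S,sz(*b))]);print(n,P[n],px(T,P[n])-tz(*a),px(S,P[n])-sz(*b))
P["FR"]=onz(T,tz(748,420),94);print(P["FR"])
for n,a in[("RR",(652,50)),("RL",(40,152)),("FL",(98,540)),("FR",(748,420))]: P[n]=onz(T,tz(*a),94);print(n,P[n])
for n in[("RL","RR"),("FL","FR"),("FR","RR"),("FL","RL"),("hR","hL")]:
    d=P[n[1]]-P[n[0]];print(n,np.linalg.norm(d),np.degrees(np.arctan2(d[1],d[0])))
for z in(142,):
  a=onz(T,tz(261,361),z);b=onz(T,tz(268,462),z);print("key",a,b,(a+b)/2,np.linalg.norm(a-b),np.degrees(np.arctan2(*(a-b)[1::-1])))
a=onz(T,tz(470,370),144);b=onz(T,tz(695,333),144);print("handle",a,b,(a+b)/2)
```

```text
RR [ 628.4 -334.2   91.9] [-0.5  0.7] [-0.6 -0.3]
RL [599.1 -55.   95.9] [-0.6  0.9] [-0.9 -0.4]
FL [431.2 -69.1  95.9] [ 0.9 -1.3] [1.3 0.3]
hL [ 483.  -220.2  142.7] [-0.1  0.1] [-0.1 -0. ]
hR [ 491.4 -314.7  136.5] [-0.6  0.8] [-0.7 -0.3]
[ 460.  -349.9   94. ]
RR [ 628.8 -334.3   94. ]
RL [601.1 -56.2  94. ]
FL [429.3 -67.6  94. ]
FR [ 460.  -349.9   94. ]
('RL', 'RR') 279.50967394747335 -84.31265034970546
('FL', 'FR') 284.0286535536114 -83.78054995846561
('FR', 'RR') 169.53609352070222 5.279148112478046
('FL', 'RL') 172.26431146568095 3.7863111854054243
('hR', 'hL') 95.06053695937136 95.06959291867909
key [ 493.  -136.6  142. ] [ 452.1 -135.1  142. ] [ 472.6 -135.9  142. ] 40.912799212983955 -2.045465960821697
handle [ 483.  -219.9  144. ] [ 491.5 -312.7  144. ] [ 487.2 -266.3  144. ]
```

```bash
cat >> h.py <<'E'
def rel(target,jaw=None,s=None):
    s=s or sensors.sense();R=np.array(s["ee_rot"]);d=R.T@(np.array(target)-np.array(s["tcp_pos"]))
    out=[d]
    if jaw is not None:
        from scipy.spatial.transform import Rotation as Ro
        j=np.radians(jaw);y=np.array([np.cos(j),np.sin(j),0]);z=np.array([0,0,-1.]);Rt=np.c_[np.cross(y,z),y,z]
        out.append(Ro.from_matrix(R.T@Rt).as_rotvec(degrees=True))
    return out
E
python3 - <<'E'
from h import *
np.set_printoptions(precision=1,suppress=True)
for i in range(1,5):
    print(rel([170+360*i/4,627-337*i/4,260]))
for i in range(1,5): print(rel([530-57*i/4,290-427*i/4,240],88))
s=sensors.sense();print(np.array(s["ee_rot"]).round(4))
E
```

```text
[array([-108.9,  -58.1,  -35.5])]
[array([-217.8, -115.9,  -35.5])]
[array([-326.7, -173.6,  -35.5])]
[array([-435.7, -231.4,  -35.5])]
[array([-449.8, -338.1,  -15.5]), array([ -0. ,  -0. , -13.2])]
[array([-464. , -444.9,  -15.5]), array([ -0. ,  -0. , -13.2])]
[array([-478.2, -551.7,  -15.5]), array([ -0. ,  -0. , -13.2])]
[array([-492.4, -658.4,  -15.5]), array([ -0. ,  -0. , -13.2])]
[[-1.   0.3 -0. ]
 [ 0.3  1.  -0. ]
 [ 0.  -0.  -1. ]]
```

Emit:
carry_out --claw '[1,1,1,1,1,1,1,1,1,1,1,1,1,1,1,1,1,1,1,1]' --linear '[[-54,-29,-20],[-109,-58,-35],[-163,-87,-35],[-218,-116,-35],[-272,-145,-35],[-327,-174,-35],[-381,-202,-35],[-436,-231,-35],[-443,-285,-35],[-450,-338,-35],[-457,-391,-35],[-464,-445,-35],[-471,-498,-35],[-478,-552,-35],[-485,-605,-35],[-492,-658,-15],[-492,-658,-15],[-492,-658,-15],[-492,-658,-15],[-492,-658,-15]]' --rot '[[0,0,0],[0,0,0],[0,0,0],[0,0,0],[0,0,0],[0,0,0],[0,0,0],[0,0,0],[0,0,-6],[0,0,-13],[0,0,-13],[0,0,-13],[0,0,-13],[0,0,-13],[0,0,-13],[0,0,-13],[0,0,-13],[0,0,-13],[0,0,-13],[0,0,-13]]'

```text
t: 3.1
tcp_pos: [473.2, -135.2, 239.8]
ee_rot: [[-0.999, 0.035, 0.001], [0.035, 0.999, 0.0], [-0.001, 0.0, -1.0]]
contact_force: [0.2, 0.2, -0.7]
finger_gap: 93.5
```

Run:
```python
from h import *
np.set_printoptions(precision=1,suppress=True)
s=sensors.sense();print(s["t"],s["tcp_pos"],np.array(s["joint_pos"]))
p=vision.capture("wrist");save(p,"w1")
for t in["latch_key_grip","panel_handle"]:
    for d in vision.landmark_of(p,t)[:2]: print(t,np.array(d["point"]),round(d["conf"],2),px(p,d["point"]))
print(px(p,[473.5,-137.5,142]),px(p,[487,-268,144]))
```

```text
3.1 [ 473.2 -135.2  239.8] [  9.3  22.    4.7 110.6  -2.4  47.4 103.2]
latch_key_grip [ 471.5 -142.3  130. ] 0.72 [310.1 237.7]
[317.  245.1] [123.8 272. ]
```

View pics/w1.png

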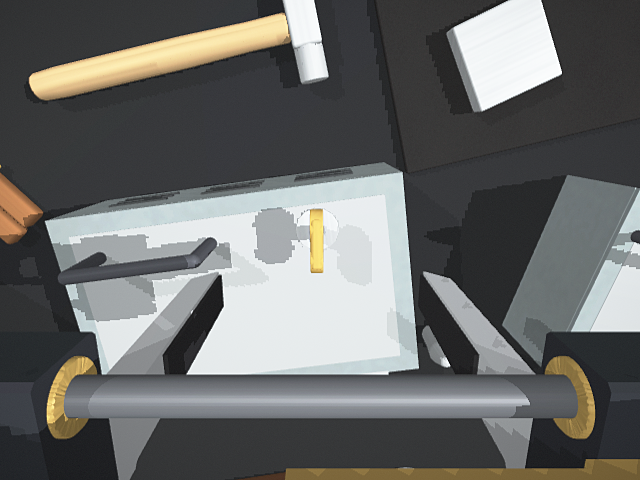

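The wing's top edge runs from (316,209) to (316,272), pointing straight between the fingers.

Run:
```python
from h import *
np.set_printoptions(precision=1,suppress=True)
p=vision.capture("wrist");T=vision.capture("top")
a=cv2.imread("pics/w1.png")[190:290,30:350];cv2.imwrite("pics/w1z.png",cv2.resize(a,None,fx=2.5,fy=2.5,interpolation=cv2.INTER_CUBIC))
a=onz(p,(318,209),142);b=onz(p,(318,272),142);print(a,b,(a+b)/2,np.linalg.norm(a-b))
print("handle", onz(p,(65,277),144),onz(p,(192,262),144))
for t in((268,462),(261,361)):
  t=(t[0]/3.8+319.6,t[1]/3.8+164.6); print(tri([(p,(318,209 if t[1]>270 else 272)),(T,t)]))
```

```text
[ 448.7 -136.5  142. ] [ 492.1 -138.2  142. ] [ 470.4 -137.4  142. ] 43.422378260046926
handle [ 488.5 -308.8  144. ] [ 481.1 -222.   144. ]
[ 453.1 -137.3  124.4]
[ 494.4 -138.   135.2]
```

View pics/w1z.png

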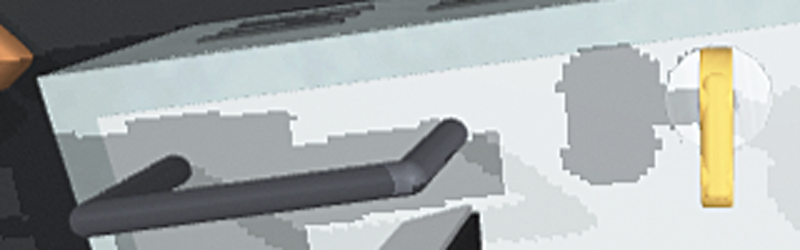

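Emit:
carry_out --claw '[1,1,1,1,1,0,-0.5,-1,-1,-1,-1,-1,-1,-1]' --linear '[[1,-2,20],[1,-2,50],[1,-2,80],[1,-2,100],[1,-2,108],[1,-2,108],[1,-2,108],[1,-2,108],[1,-2,108],[1,-2,108],[1,-2,108],[1,-2,108],[1,-2,108],[1,-2,108]]' --rot '[[0,0,0],[0,0,0],[0,0,0],[0,0,0],[0,0,0],[0,0,0],[0,0,0],[0,0,0],[0,0,0],[0,0,0],[0,0,0],[0,0,0],[0,0,0],[0,0,0]]' --force 20

```text
t: 5.1
tcp_pos: [471.6, -138.0, 131.4]
ee_rot: [[-0.999, 0.038, -0.0], [0.038, 0.999, 0.001], [0.0, 0.001, -1.0]]
contact_force: [-0.6, 1.3, 0.7]
finger_gap: 10.9
```

Emit:
carry_out --claw '[-1,-1,-1,-1,-1,-1,-1,-1,-1,-1,-1,-1,-1,-1,-1,-1,-1,-1]' --linear '[[0,0,0],[0,0,0],[0,0,0],[0,0,0],[0,0,0],[0,0,0],[0,0,0],[0,0,0],[0,0,0],[0,0,0],[0,0,0],[0,0,0],[0,0,0],[0,0,0],[0,0,0],[0,0,0],[0,0,0],[0,0,0]]' --rot '[[0,0,0],[0,0,5],[0,0,10],[0,0,16],[0,0,22],[0,0,28],[0,0,34],[0,0,40],[0,0,46],[0,0,52],[0,0,58],[0,0,64],[0,0,70],[0,0,75],[0,0,78],[0,0,80],[0,0,80],[0,0,80]]'

```text
t: 7.35
tcp_pos: [473.6, -135.8, 131.5]
ee_rot: [[-0.139, 0.99, 0.002], [0.99, 0.139, 0.003], [0.002, 0.003, -1.0]]
contact_force: [4.4, 5.9, -2.4]
finger_gap: 11.1
```

Run:
```python
from h import *
np.set_printoptions(precision=2,suppress=True)
s=sensors.sense();print(s["t"],s["tcp_pos"],np.array(s["joint_pos"]),s["contact_force"],s["moment"],s["finger_gap"])
p=vision.capture("wrist");save(p,"w2")
```

```text
7.35 [ 473.62 -135.83  131.47] [ -5.04  33.97  26.57 117.5  -26.7   34.28  48.  ] [ 4.44  5.9  -2.35] [ 1.36 -1.03  0.06] 11.069177690840956
```

View pics/w2.png

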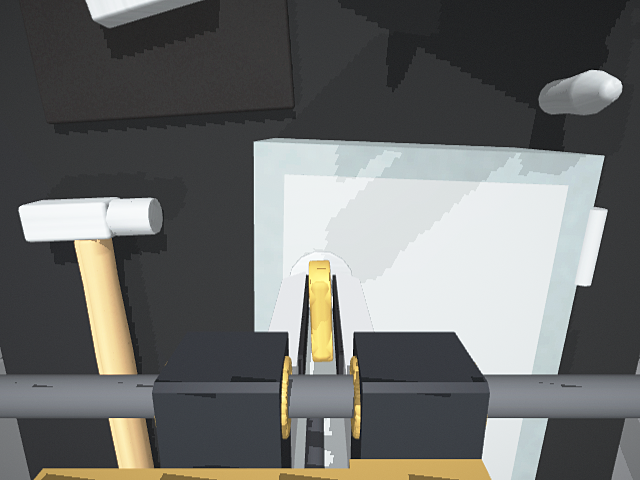

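Emit:
carry_out --claw '[-1,-1,-1,-1,-1]' --linear '[[1,1,0],[1,2,0],[1,2,0],[1,2,0],[1,2,0]]' --rot '[[0,0,2],[0,0,4],[0,0,6],[0,0,6],[0,0,6]]'

```text
t: 8.02
tcp_pos: [474.0, -135.8, 131.5]
ee_rot: [[-0.032, 0.999, 0.0], [0.999, 0.032, 0.002], [0.002, 0.0, -1.0]]
contact_force: [2.9, 5.3, 1.2]
finger_gap: 11.1
```

Run:
```python
from h import *
np.set_printoptions(precision=2,suppress=True)
s=sensors.sense();print(s["t"],s["tcp_pos"],s["contact_force"],s["moment"],s["finger_gap"])
```

```text
8.025 [ 473.98 -135.79  131.45] [2.94 5.28 1.19] [ 1.26 -0.61  0.11] 11.139996115332746
```

Emit:
carry_out --claw '[-1,-1,-1,-1]' --linear '[[0,0,0],[0,0,0],[0,0,0],[0,0,0]]' --rot '[[0,0,2],[0,0,4],[0,0,4],[0,0,4]]'

```text
t: 8.52
tcp_pos: [474.1, -136.2, 131.5]
ee_rot: [[0.038, 0.999, 0.001], [0.999, -0.038, 0.001], [0.001, 0.001, -1.0]]
contact_force: [3.0, 4.5, -0.1]
finger_gap: 11.1
```

Run:
```python
from h import *
np.set_printoptions(precision=2,suppress=True)
s=sensors.sense();print(s["t"],s["tcp_pos"],s["contact_force"],s["moment"],s["finger_gap"])
p=vision.capture("wrist");save(p,"w3")
```

```text
8.525 [ 474.13 -136.22  131.49] [ 3.03  4.52 -0.15] [ 1.1  -0.75  0.18] 11.10529394932084
```

View pics/w3.png

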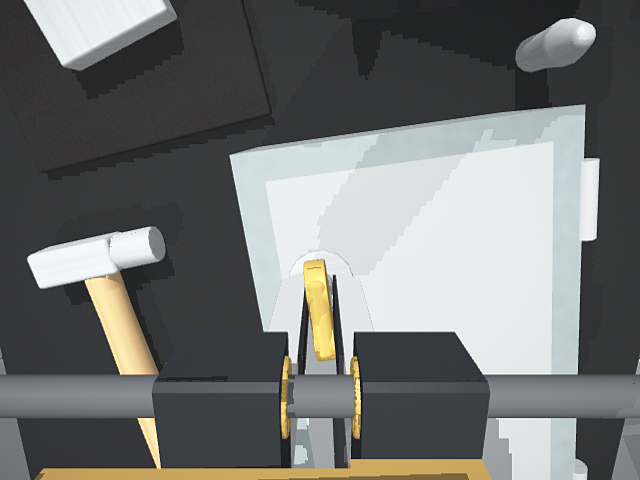

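Emit:
carry_out --claw '[0,1,1,1,1,1,1,1,1,1]' --linear '[[0,0,0],[0,0,0],[0,0,0],[0,0,0],[0,0,-30],[0,0,-60],[0,0,-90],[-30,0,-110],[-60,0,-110],[-60,0,-110]]' --rot '[[0,0,0],[0,0,0],[0,0,0],[0,0,0],[0,0,0],[0,0,0],[0,0,0],[0,0,-4],[0,0,-7],[0,0,-7]]'

```text
t: 9.82
tcp_pos: [470.7, -199.5, 241.9]
ee_rot: [[-0.08, 0.997, 0.001], [0.997, 0.08, -0.001], [-0.001, 0.001, -1.0]]
contact_force: [1.1, 0.6, -0.5]
finger_gap: 94.3
```

Run:
```python
from h import *
np.set_printoptions(precision=2,suppress=True)
s=sensors.sense();print(s["t"],s["tcp_pos"],s["contact_force"],s["moment"],s["finger_gap"])
for n in("wrist","top","scene"):
    p=vision.capture(n);save(p,n+"4")
    for t in["latch_key_grip","panel_handle"]:
        for d in vision.landmark_of(p,t)[:2]: print(n,t,np.array(d["point"]),round(d["conf"],2),px(p,d["point"]))
    if n=="wrist": print(rel([487,-268,139],5.2),px(p,[487,-268,139]))
```

```text
9.825 [ 470.69 -199.52  241.92] [ 1.11  0.61 -0.51] [-0.08  0.09 -0.04] 94.31118686856429
wrist latch_key_grip [ 470.6 -141.2  126.4] 0.7 [326.84 154.14]
wrist latch_key_grip [ 487.5 -267.4  142. ] 0.26 [336.06 336.58]
wrist panel_handle [ 491.6 -268.6  138.8] 0.75 [341.38 336.26]
[array([-73.29,   9.98, 101.9 ]), array([-0.05, -0.08, -0.37])] [335.14 335.2 ]
top latch_key_grip [ 472.9 -136.3  132.6] 0.5 [388.6  273.44]
top panel_handle [ 472.2 -136.9  128.6] 0.31 [388.66 274.21]
scene latch_key_grip [ 474.4 -137.   127.2] 0.75 [328.15 175.47]
scene panel_handle [ 490.1 -267.   140.1] 0.97 [295.7  131.64]
scene panel_handle [554.5 162.8  -2.4] 0.3 [354.28 348.44]
```

View pics/wrist4.png

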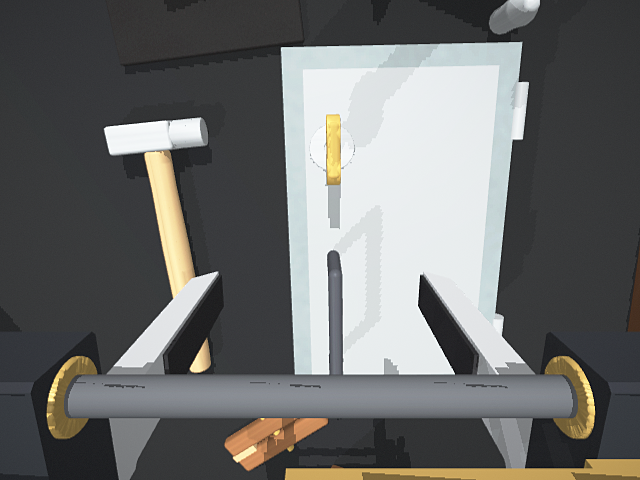

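View pics/scene4.png

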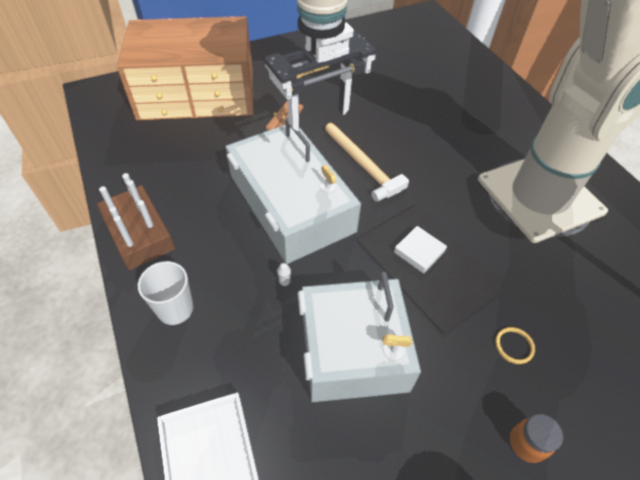

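The wing at (333,150) now lies parallel to the box's front edge, in line with the handle, so the key is at its stop. Next is the handle.

Emit:
carry_out --claw '[1,1,1,1,1,1,0,-0.6,-1,-1,-1,-1,-1,-1,-1,-1]' --linear '[[-37,5,0],[-74,11,0],[-74,11,30],[-74,11,60],[-74,11,90],[-74,11,102],[-74,11,102],[-74,11,102],[-74,11,102],[-74,11,102],[-74,11,102],[-74,11,102],[-74,11,102],[-74,11,102],[-74,11,102],[-74,11,102]]' --rot '[[0,0,0],[0,0,0],[0,0,0],[0,0,0],[0,0,0],[0,0,0],[0,0,0],[0,0,0],[0,0,0],[0,0,0],[0,0,0],[0,0,0],[0,0,0],[0,0,0],[0,0,0],[0,0,0]]' --force 35

```text
t: 12.28
tcp_pos: [487.5, -270.0, 139.4]
ee_rot: [[-0.084, 0.996, -0.002], [0.996, 0.084, 0.0], [0.0, -0.002, -1.0]]
contact_force: [-2.7, -0.1, 1.2]
finger_gap: 8.8
```

Run:
```python
from h import *
np.set_printoptions(precision=2,suppress=True)
s=sensors.sense();print(s["t"],s["tcp_pos"],np.array(s["joint_pos"]),s["contact_force"],s["moment"],s["finger_gap"])
R=np.array(s["ee_rot"])
x=np.array([np.cos(np.radians(5.2)),np.sin(np.radians(5.2)),0])
for th in range(0,86,5):
    a=np.radians(th);c,si=np.cos(a),np.sin(a)
    d=(-135*c+49*si+135)*x+np.array([0,0,135*si+49*c-49])
    print(th,(R.T@d).round(0))
p=vision.capture("wrist");save(p,"w5")
```

```text
12.275 [ 487.46 -269.98  139.36] [  7.49  38.03  29.24 107.24 -26.82  41.76  56.8 ] [-2.66 -0.13  1.22] [-0.07  0.75  0.09] 8.84028863012201
0 [0. 0. 0.]
5 [  0.   5. -12.]
10 [  0.  11. -23.]
15 [  0.  17. -33.]
20 [  0.  25. -43.]
25 [  0.  33. -53.]
30 [  0.  42. -61.]
35 [  0.  52. -69.]
40 [  0.  63. -75.]
45 [  1.  74. -81.]
50 [  1.  86. -86.]
55 [  1.  98. -90.]
60 [  1. 110. -93.]
65 [  1. 122. -94.]
70 [  1. 135. -95.]
75 [  1. 147. -94.]
80 [  1. 160. -93.]
85 [  1. 172. -90.]
```

View pics/w5.png

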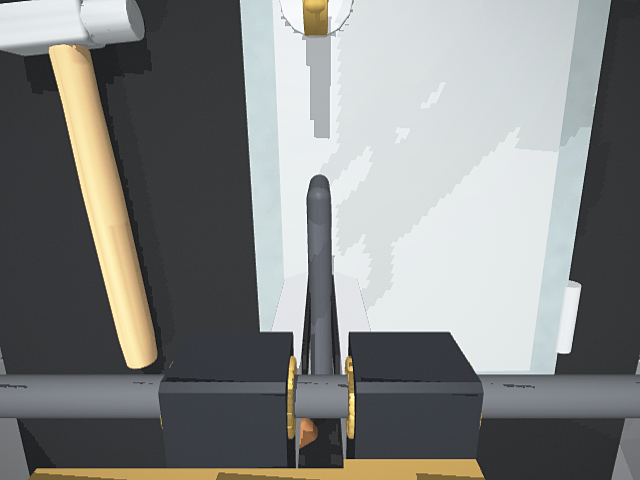

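The bar runs up to (318,185) and is centred between the pads. I'll lift to 25° first and check.

Emit:
carry_out --claw '[-1,-1,-1,-1,-1,-1,-1]' --linear '[[0,2,-6],[0,5,-12],[0,11,-23],[0,17,-33],[0,25,-43],[0,33,-53],[0,33,-53]]' --rot '[[0,0,0],[0,0,0],[0,0,0],[0,0,0],[0,0,0],[0,0,0],[0,0,0]]'

```text
t: 13.2
tcp_pos: [520.8, -266.6, 193.8]
ee_rot: [[-0.085, 0.996, -0.001], [0.996, 0.085, 0.001], [0.001, -0.001, -1.0]]
contact_force: [-5.5, 0.4, 1.4]
finger_gap: 9.1
```

Run:
```python
from h import *
np.set_printoptions(precision=2,suppress=True)
s=sensors.sense();print(s["t"],s["tcp_pos"],s["contact_force"],s["moment"],s["finger_gap"])
p=vision.capture("scene");save(p,"s6");p=vision.capture("wrist");save(p,"w6")
```

```text
13.2 [ 520.8  -266.64  193.83] [-5.55  0.41  1.45] [-0.03  1.58  0.03] 9.12117307051196
```

View pics/s6.png

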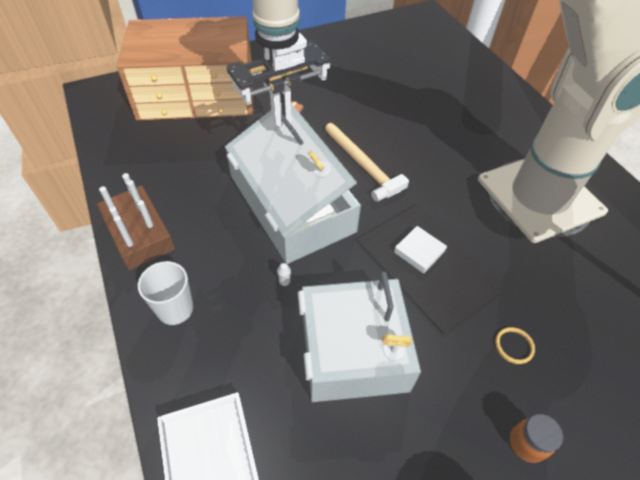

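View pics/w6.png

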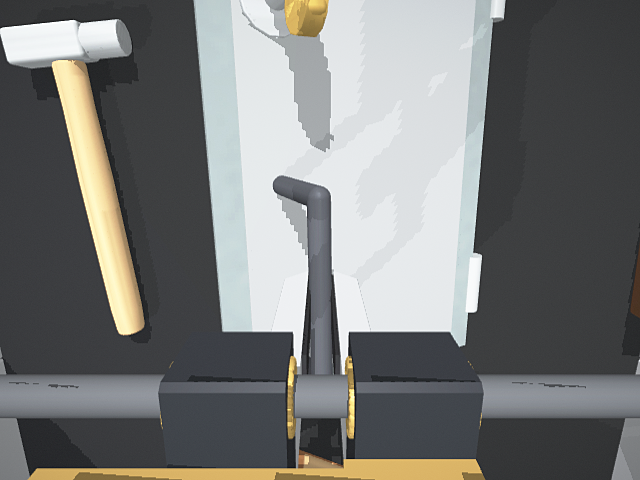

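The panel is rising and the bar pivots freely in the grip. I'll continue along the arc to about 78°.

Emit:
carry_out --claw '[-1,-1,-1,-1,-1,-1,-1,-1,-1,-1,-1,-1,-1]' --linear '[[0,9,-8],[0,19,-16],[0,30,-22],[0,41,-28],[1,53,-33],[1,65,-37],[1,77,-40],[1,89,-41],[1,102,-42],[1,114,-41],[1,122,-40],[1,122,-40],[1,122,-40]]' --rot '[[0,0,0],[0,0,0],[0,0,0],[0,0,0],[0,0,0],[0,0,0],[0,0,0],[0,0,0],[0,0,0],[0,0,0],[0,0,0],[0,0,0],[0,0,0]]'

```text
t: 14.92
tcp_pos: [643.8, -255.3, 235.2]
ee_rot: [[-0.085, 0.996, 0.003], [0.996, 0.085, 0.0], [-0.0, 0.003, -1.0]]
contact_force: [-4.4, 0.8, 5.8]
finger_gap: 8.6
```

Run:
```python
from h import *
np.set_printoptions(precision=2,suppress=True)
s=sensors.sense();print(s["t"],s["tcp_pos"],s["contact_force"],s["moment"],s["finger_gap"])
p=vision.capture("scene");save(p,"s7");p=vision.capture("wrist");save(p,"w7")
```

```text
14.925 [ 643.75 -255.34  235.22] [-4.43  0.78  5.83] [0.09 1.13 0.1 ] 8.559044364182423
```

View pics/s7.png

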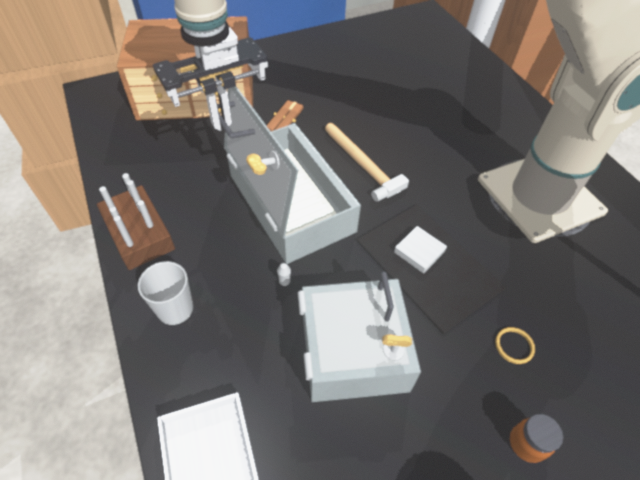

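View pics/w7.png

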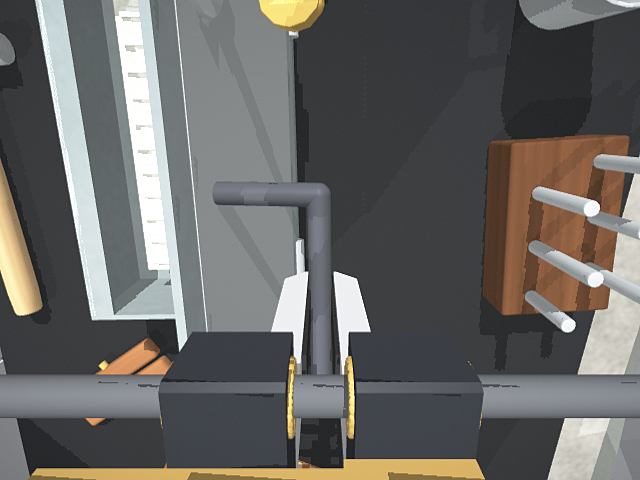

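The panel now stands about 78° open. The front finger has room between the bar and the panel, so I'll open partially and withdraw straight up.

Emit:
carry_out --claw '[-0.35,-0.35,-0.35,-0.35,-0.35,-0.35,-0.35,-0.35,-0.35,-0.35,-0.35]' --linear '[[0,0,0],[0,0,0],[0,0,0],[0,0,-8],[0,0,-20],[0,0,-40],[0,0,-60],[0,0,-80],[0,0,-100],[0,0,-120],[0,0,-120]]' --rot '[[0,0,0],[0,0,0],[0,0,0],[0,0,0],[0,0,0],[0,0,0],[0,0,0],[0,0,0],[0,0,0],[0,0,0],[0,0,0]]'

```text
t: 16.4
tcp_pos: [643.5, -256.7, 354.9]
ee_rot: [[-0.084, 0.996, 0.004], [0.996, 0.084, -0.002], [-0.002, 0.004, -1.0]]
contact_force: [0.4, -0.6, -0.9]
finger_gap: 30.5
```

Run:
```python
from h import *
np.set_printoptions(precision=2,suppress=True)
s=sensors.sense();print(s["t"],s["tcp_pos"],s["contact_force"],s["moment"],s["finger_gap"])
for n in("scene","wrist","top"):
    p=vision.capture(n);save(p,n+"8")
    for t in["latch_key_grip","panel_handle"]:
        for d in vision.landmark_of(p,t)[:2]: print(n,t,np.array(d["point"]),round(d["conf"],2),px(p,d["point"]))
```

```text
16.4 [ 643.45 -256.75  354.92] [ 0.43 -0.59 -0.86] [-0.12  0.11  0.03] 30.542249804773455
scene latch_key_grip [ 622.2 -119.4  227.5] 0.67 [256.43 166.35]
scene panel_handle [ 644.4 -251.3  233.5] 0.73 [220.7  120.01]
wrist latch_key_grip [ 617.6 -126.   228.3] 0.69 [298.67  38.09]
wrist panel_handle [ 646.2 -250.9  232.6] 0.56 [326.13 230.77]
```

View pics/scene8.png

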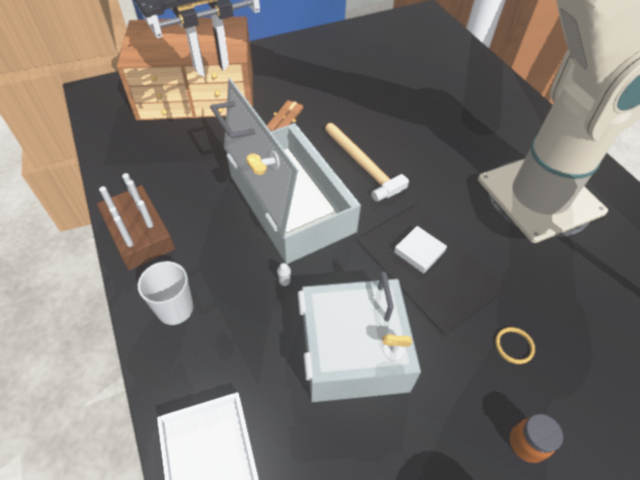

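View pics/wrist8.png

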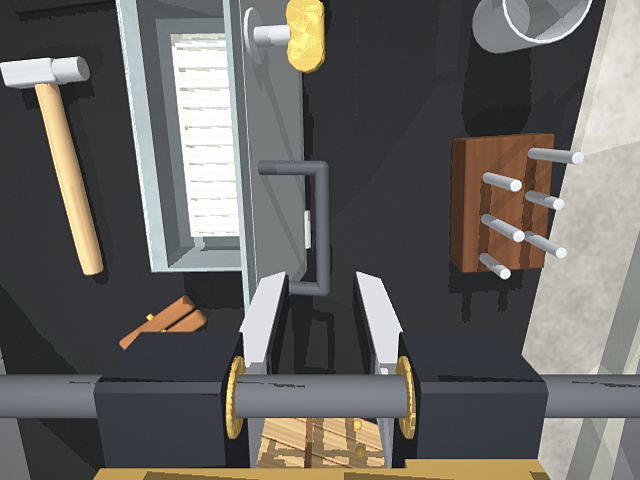

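```bash
python3 -c "
from h import *
print(job.hand_in(), sensors.sense()['t'])"
```

```text
the job is handed in; nothing more can be done
the job is handed in; nothing more can be done
```

The wide box is open: I turned its key to the stop, then swung the panel up by its handle to about 78°. I handed the job in after roughly 17 s, well inside the 54 s limit.

- **Key:** I turned the gripped wing clockwise until it stopped following the jaws. In the later pictures it lay parallel to the handle and the box's front edge, before and after the lift.
- **Panel:** After I released the handle and rose 120 mm, the networks placed it at about (645, −251, 233) in two views. That is where it was let go and fits roughly 78–79° open, so the panel stays up by itself.
- **Robot clear:** The force reading was about 1 N with the gripper withdrawn, and the last pictures show it touching nothing. The narrow box was never touched.
- **Disagreements:** My first estimate of the key's axis was about 2–3 mm off, which caused 7 N of side force while turning. In the last top view the networks reported neither the key nor the handle.

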